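Load the shaker and close its clamping bar

TASK

Stand the square white bottle from the bench on the shaker platform, upright and square to the bars, in the free place beside the bottle that is already there. Then lift the loose front bar out of its notches, move it one notch towards the bottles and drop both of its ends fully into that pair of notches, so that the two bottles are held between the bars. Do not knock a bottle over, leave the other things on the bench as they are, and let go of everything at the end.

Things in the scene. Friction and masses are not known exactly. Their poses are not given: they have to be found in the camera images.
- shaker: Bench-top orbital shaker, fixed: white housing 262 x 220 mm, blue control panel on its -x side, aluminium platform on top with a grey mat 92 mm above the bench. Origin under the platform's middle, at bench height. Two bars cross the platform along its y; their ends lie in two upright notched steel rails along its x (inner faces y = +-84 mm, outer +-90 mm, peaks 68 mm above the mat).
- bar_mid (a point): Middle of the loose front bar, on its axis: steel rod 12 mm thick, 200 mm long, dark rubber sleeve 20 mm thick, 158 mm long; 0.18 kg. Site y runs along the bar, which may roll about it. Starts 25 mm in -x from next_notch, held by its weight (play 1 mm along x, 5 mm along y); raised 18 mm it clears the peaks. Grasp its middle from above, closing across it: 54 mm between the bottles for a finger.
- next_notch (a point): Point fixed on the shaker where the middle of the front bar's axis lies when both ends are seated in the next pair of notches towards the bottles: x = -12.5 mm, y = 0 in the shaker's frame, 148 mm above the bench (56 mm above the mat), axes as the shaker's. Notches come every 25 mm along x, 14 mm wide, 12 mm deep, with peaked mouths that guide the rod in from up to about 8 mm off.
- rear_bar (a point): Middle of the rear bar, on its axis: like the front bar but screwed down, x = +62.5 mm in the shaker's frame, 148 mm above the bench. Between it and the front bar there are 80 mm at the start and 55 mm once the front bar is in the next notches, for bottles 50 mm wide.
- bottle_center (a point): Centre of the square white bottle on the bench that is to be loaded, 50 mm above its underside. Closed, 100 mm tall: body 50 x 50 mm, 72 mm high, round screw cap 36 mm in diameter from 77 to 100 mm up; 0.09 to 0.18 kg. x and y axes square to its sides, z up. On the shaker only the cap stands clear above bars and rails, so grasp it by the cap from above.
- free_place (a point): Point fixed on the shaker, on the mat (92 mm above the bench), in the middle of the free place: x = +25 mm, y = +52 mm in the shaker's frame, axes as the shaker's. The middle of the bottle's underside belongs here.
- loaded_center (a point): Centre, 50 mm above its underside, of the equal bottle already standing on the platform, in the other half (about y = -52 mm in the shaker's frame). It stays there; the bar may nudge it a few mm.
- reagent: Bystander on the bench: round brown glass bottle, 58 mm in diameter, 115 mm tall. Origin under its middle.
- dish: Bystander on the bench: open white porcelain dish, 84 mm in diameter, 35 mm high. Origin under its middle.
- desiccator: Bystander on the bench: glass desiccator with a domed lid and knob, 196 mm in diameter, 191 mm tall, heavy. Origin under its middle.
- tongs: Bystander on the bench: steel crucible tongs lying flat, 235 mm long, about 100 mm wide, 8 mm high. Origin under their pivot.
Not all that is in view belongs to the job. What is shaped like the part that bears bottle_center but purple is not meant. What is shaped like the part that bears loaded_center but black is not meant.

How it is judged:
On the way, in this order (a step that is already met when the one before it is completed fails the run):
1. the bottle stands upright and square in the free place, let go, with the front bar still in its starting notches (x of bottle_center in the frame of free_place between -0.026 and 0.01 m and y of bottle_center in the frame of free_place between -0.022 and 0.022 m and z of bottle_center in the frame of free_place between 0.045 and 0.055 m and angle between bottle_center's own z axis and vertical below 0.06 rad and (angle between the x axis of bottle_center and the x axis of shaker, either way round below 0.2 rad or angle between the x axis of bottle_center and the y axis of shaker, either way round below 0.2 rad) and contact force between the fingers and bottle below 0.1 N and x of bar_mid in the frame of next_notch between -0.029 and -0.021 m and z of bar_mid in the frame of next_notch between -0.004 and 0.004 m), for 0.2 s.
2. the front bar is lifted clear of its notches (z of bar_mid in the frame of next_notch above 0.014 m), for 0.1 s.
At the end, for the whole second after the job is handed in: Front bar down in the next notches: middle within 3.5 mm along the rails, 8 mm along the bar, 2.5 mm in height, 0.03 rad; both bottles upright (0.06 rad), square (0.12 rad), on the mat, within 10 mm across the bars and 22 mm (loaded) or 15 mm along them of their places; all released, at rest (x of bar_mid in the frame of next_notch between -0.0035 and 0.0035 m and y of bar_mid in the frame of next_notch between -0.008 and 0.008 m and z of bar_mid in the frame of next_notch between -0.0025 and 0.0025 m and angle between the y axis of bar_mid and the y axis of shaker, either way round below 0.03 rad and x of bottle_center in the frame of free_place between -0.01 and 0.01 m and y of bottle_center in the frame of free_place between -0.022 and 0.022 m and z of bottle_center in the frame of free_place between 0.045 and 0.055 m and angle between each of bottle_center, loaded_center's own z axis and vertical below 0.06 rad and (angle between the x axis of bottle_center and the x axis of shaker, either way round below 0.12 rad or angle between the x axis of bottle_center and the y axis of shaker, either way round below 0.12 rad) and x of loaded_center in the frame of free_place between -0.01 and 0.01 m and y of loaded_center in the frame of free_place between -0.119 and -0.089 m and z of loaded_center in the frame of free_place between 0.045 and 0.055 m and (angle between the x axis of loaded_center and the x axis of shaker, either way round below 0.12 rad or angle between the x axis of loaded_center and the y axis of shaker, either way round below 0.12 rad) and linear speed of each of bar, bottle below 0.02 m/s); the robot touches nothing.
It fails at once if a bottle is tipped over (angle between any of bottle_center, loaded_center's own z axis and vertical above 0.5 rad).
It fails at once if another thing on the bench is pushed more than 20 mm or knocked over (distance of any of reagent, dish, desiccator, tongs from where it was at the start of the episode above 0.02 m or angle between reagent's own z axis and vertical above 0.4 rad).
It also fails if it takes over 45 s, if anything falls off the work surface, if the arm or the gripper's body presses on something with over 40 N, if the wrist force passes 120 N, or if a joint passes its speed limit or range.

ROBOT

A 7-joint arm with a two-finger parallel gripper is mounted at the origin on the work surface. World frame = base frame: x ahead of the robot, y to its left, z up, the work surface at z = 0. Lengths are in m, angles in rad, forces in N, time in s.
With the tool pointing down it reaches from about 0.4 to 0.85 m from the base axis. Payload 10.4 kg.
Tool frame: the origin (TCP) lies midway between the tips of the shut fingers; the grasp point (between the pads) lies behind it (arm.hold_point_z is the z of the grasp point in the tool frame, in m); z points along the fingers, y is the line along which they close (so a half turn about z gives the same grasp; the last joint's range is limited). The gripper opens to 87 mm and grips with 3 to 60 N. Pads are 19 mm wide; open, the fingers measure 117 mm over their backs; the gripper's body (75 mm by 190 mm) begins 51 mm behind the grasp point.
Start: joints at [-0.023, 0.332, -0.065, 1.46, 0.022, 1.35, -0.088], TCP at [0.625, 0, 0.223] pointing down, gripper open.
Joint ranges: [-2.6, 2.6], [-0.5, 2.12], [-1.47, 1.34], [0.16, 2.42], [-1.27, 4.41], [0.06, 2.06], [-2.6, 2.6]. Speed limits (rad/s): [2.22, 2.22, 2.79, 2.79, 3.14, 3.14, 3.14].

INTERFACE

Orientations are given as a unit quaternion [x, y, z, w].
In Python, from plant import status, camera, arm, spotter gives the robot as it stands. The module is installed in compiled form; this text tells all that it offers.
- The arm moves only by the tool arm_command, never from a script. Its arguments are lists of equal length, an entry for each row: "translation": the shift along the tool's x, y, z in cm, a list of three; "turn": the turn about the tool's z in rad; "jaw": the opening, from 0 (shut) to 1 (fully open). A call has 1 to 10 rows; each row shifts and turns the commanded pose from where the row before left it, along the tool's axes as they then stand; what a row does not reach is not made up. A row lasts 1/12 s, in which the tool goes at most 41.7 mm and 7.16 degrees, less where a joint would pass 70% of its speed; a pose out of reach is approached as far as the arm can. A call with a gripper value outside its range is refused whole. The fingers move at their own pace and stop on an object; the grip force is fixed at half the most. Time passes only in rows, so rows that do not move let the fingers close. It gives the time, the measured TCP pose, the force, the opening and the grip force at its end, in the units of the state.
- status.sense(): the state, without advancing time (a new reading comes with each control period).
- camera(name): name is "scene" or "side" or "wrist"; returns a dict with "image" (480x640x3 uint8, blue, green, red), "K" (3x3 intrinsics, pixels), "distortion" ([k1, k2, p1, p2, k3] as OpenCV has them; the pictures are not rectified), "rvec" (rotation vector, rad) and "tvec" (3), from world to camera coordinates, as OpenCV has them. Camera axes: x right, y down, z forward; pixel columns grow to the right and rows downward; lengths in m; the calibration is good to about 2 mm. A picture is of the moment at which its call begins. There is no depth.
- arm.sign_off(): hands the job in; it is judged then, once.
Trained networks look in the newest picture that a camera, given by its name, has taken for a name from the list of things; names that differ only in an ending like _2 or _b are one class to them, and where a whole thing is asked for, a point or a joint stands for the part that bears it (a point fixed in the world has none). Each returns a list of dicts, best first, with "conf" (0 to 1); they miss things now and then, are a little off and sometimes report something else, mostly with a low value. They report only what shows in the picture. A call takes as long as a camera call. They do not tell look-alikes from the thing itself.
- spotter.spot_in(camera, thing): "point" ([x, y, z] in m, in world coordinates, good to about 4 mm: the middle of the surface that is visible of it).
- spotter.masks_of(camera, thing): "mask" (480x640 bool, what is visible of it).
- spotter.landmark_of(camera, thing): "point" ([x, y, z] in m, in world coordinates, good to about 4 mm: a listed point, or the origin of a listed thing).
The state is a dict: "t": time; "q": joint angles; "qd": joint speeds; "effort": joint torques, N m; "ee_pos": TCP position; "eef_rot": TCP orientation; "ft_force": force on the tool from outside, world axes, zero at the start; "wrist_torque": the same for the moment, N m; "opening": finger opening in m; "grip_force": force on a finger pad.
Only numpy, scipy, OpenCV 4.12 (cv2) and the standard library are available. Lean on these libraries where they do the work, as an engineer would, in place of code of your own. Each camera call takes 0.05 s, during which the arm holds its last target. There are 200 camera calls.

## Working session

There is one attempt and no reset: what is moved stays moved. The work goes in short steps, Python scripts to look and compute and a tool call to move; the robot and the scene stay as the last step left them, time stands still between calls to the robot, and variables do not carry over. Pictures are saved under pics/ and viewed, at most 10 in all, crops included, and the job is handed in when it is done.

Besides the shell and the picture viewer there is one more tool, called by a JSON object that holds its "op" and its "data", one argument or row to a line. arm_command: Moves the arm, as the interface text tells. Its arguments: {"type":"object","properties":{"translation":{"type":"array"},"turn":{"type":"array"},"jaw":{"type":"array"}},"required":["translation","turn","jaw"]}

```bash
mkdir -p pics; python3 - <<'E'
from plant import status,camera,arm,spotter
import cv2,numpy as np
s=status.sense();print(s['t'],s['ee_pos'],s['eef_rot'],s['opening'],arm.hold_point_z)
for c in ['scene','side']:
    im=camera(c)['image'];cv2.imwrite(f'pics/{c}0.png',im)
    for n in ['shaker','bar_mid','next_notch','rear_bar','bottle_center','free_place','loaded_center','reagent','dish','desiccator','tongs']:
        for f in ['landmark_of']:
            print(c,n,[(np.round(d['point'],4).tolist(),round(d['conf'],2)) for d in getattr(spotter,f)(c,n)][:4])
print(status.sense()['t'])
E
```

```text
0.0 [ 6.24580031e-01 -9.59295512e-06  2.21723396e-01] [ 7.07096454e-01  7.07116709e-01 -5.70136927e-04 -4.89038898e-04] 0.08703658485959291 -0.0187
scene shaker [([0.5674, -0.0415, -0.0037], 0.77)]
scene bar_mid [([0.5324, -0.0426, 0.1487], 0.9), ([0.5913, -0.0962, 0.1389], 0.72)]
scene next_notch [([0.5563, -0.0411, 0.1445], 0.8)]
scene rear_bar [([0.6351, -0.0448, 0.1453], 0.88)]
scene bottle_center [([0.3247, 0.2636, 0.0474], 0.74), ([0.4259, 0.1983, 0.0487], 0.62)]
scene free_place [([0.6019, 0.0011, 0.0961], 0.6), ([0.4258, 0.3375, -0.0018], 0.55)]
scene loaded_center [([0.5871, -0.095, 0.1395], 0.58), ([0.6529, -0.2379, 0.0516], 0.58)]
scene reagent []
scene dish [([0.5811, 0.2786, -0.0029], 0.67)]
scene desiccator [([0.4541, -0.5476, 0.0011], 0.88)]
scene tongs [([0.7045, 0.316, -0.0027], 0.69)]
side shaker [([0.5713, -0.0418, 0.0011], 0.67)]
side bar_mid [([0.5316, -0.0404, 0.1443], 0.84)]
side next_notch [([0.5601, -0.0415, 0.1519], 0.83), ([0.635, -0.0484, 0.1468], 0.22)]
side rear_bar [([0.6357, -0.0499, 0.1496], 0.67)]
side bottle_center [([0.4269, 0.198, 0.049], 0.93), ([0.3246, 0.2662, 0.0483], 0.65), ([0.5781, 0.2808, 0.0016], 0.38)]
side free_place [([0.5939, 0.0071, 0.0927], 0.85)]
side loaded_center [([0.5896, -0.0946, 0.1447], 0.93), ([0.6502, -0.2372, 0.0504], 0.75), ([0.6342, -0.0495, 0.1464], 0.4)]
side reagent [([0.424, 0.3409, 0.004], 0.96)]
side dish [([0.5766, 0.2812, 0.0022], 0.66), ([0.4231, 0.3377, 0.0047], 0.2)]
side desiccator [([0.4539, -0.5491, 0.0059], 0.98)]
side tongs [([0.7066, 0.3188, -0.0009], 0.73)]
1.2
```

View pics/scene0.png

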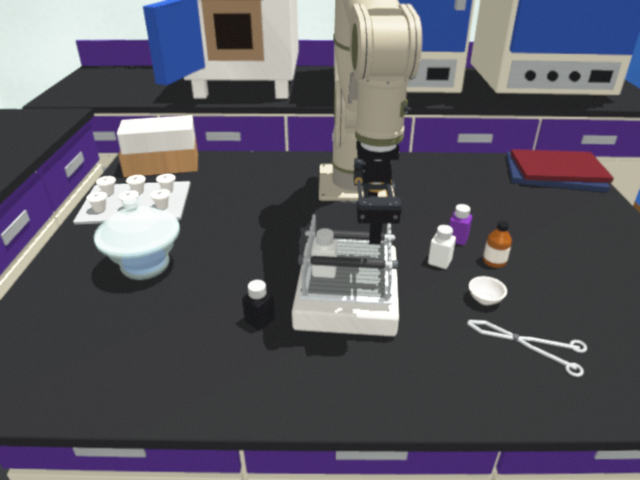

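View pics/side0.png

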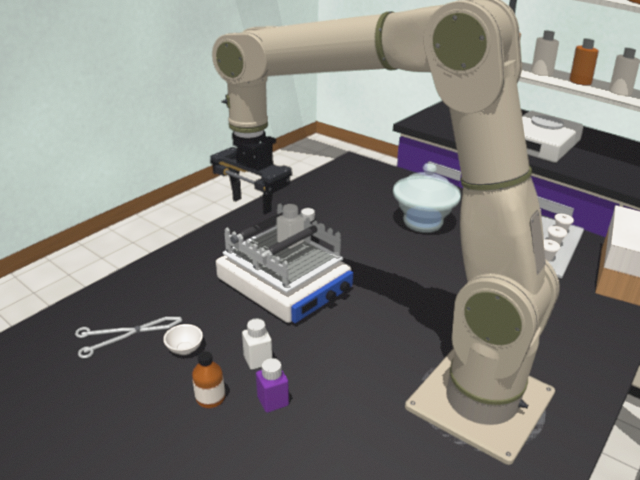

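The candidates for the bottle are the white one (scene 441,247; side 257,345) and the purple one (scene 460,225; side 272,385). The white one fits because the task calls for white. The loaded bottle is the one on the platform (scene 325,240). The black one at (258,305) is not meant.

```bash
cat > h.py <<'E'
from plant import status,camera,arm,spotter
import cv2,numpy as np
from scipy.optimize import least_squares,minimize
def proj(c,P): return cv2.projectPoints(np.float64(P).reshape(-1,1,3),c['rvec'],c['tvec'],c['K'],np.float64(c['distortion']))[0].reshape(-1,2)
def ray(c,uv,z):
    uv=np.float64(uv).reshape(-1,1,2)
    n=cv2.undistortPoints(uv,c['K'],np.float64(c['distortion'])).reshape(-1,2)
    R=cv2.Rodrigues(np.float64(c['rvec']))[0];o=-R.T@np.ravel(c['tvec'])
    d=np.c_[n,np.ones(len(n))]@R
    return o+d*((z-o[2])/d[:,2])[:,None]
a=np.linspace(0,2*np.pi,24)
def bottle(x,y,yaw,z0):
    b=np.array([[sx*.025,sy*.025,z] for sx in(-1,1) for sy in(-1,1) for z in(0,.072)])
    cap=np.array([[.018*np.cos(t),.018*np.sin(t),z] for t in a for z in(.077,.1)])
    R=np.array([[np.cos(yaw),-np.sin(yaw),0],[np.sin(yaw),np.cos(yaw),0],[0,0,1]])
    return [p@R.T+[x,y,z0] for p in(b,cap)]
def sil(c,p,z0):
    m=np.zeros((480*4,640*4),np.uint8)
    for P in bottle(*p,z0): cv2.fillConvexPoly(m,np.int32(np.round(cv2.convexHull(np.float32(proj(c,P)*4)))),1)
    return cv2.resize(m*255,(640,480),interpolation=cv2.INTER_AREA)/255.
def fit(obs,x,y,z0):
    f=lambda p:sum(np.abs(sil(c,p,z0)-m).sum()/m.sum() for c,m in obs)
    best=min((minimize(f,[x,y,w],method='Nelder-Mead',options=dict(initial_simplex=[[x,y,w],[x+.006,y,w],[x,y+.006,w],[x,y,w+.25]],xatol=1e-4,fatol=1e-4)) for w in np.radians([-30,0,30])),key=lambda r:r.fun)
    return best.x,best.fun
E
python3 - <<'E'
from h import *
ob=[]
for n in ['scene','side']:
    c=camera(n)
    ms=spotter.masks_of(n,'bottle_center')
    ms+=spotter.masks_of(n,'loaded_center')
    u=proj(c,[.4264,.198,.05])[0].astype(int)
    ok=[m['mask'] for m in ms if m['mask'][u[1],u[0]]]
    print(n,u,[m.sum() for m in ok])
    if ok: ob.append((c,ok[0].astype(float)))
    if n=='side': cv2.imwrite('pics/crop.png',cv2.resize(c['image'][300:420,170:330],None,fx=4,fy=4))
    for t in ['bar_mid','rear_bar']:
        for d in spotter.masks_of(n,t)[:3]:
            ys,xs=np.nonzero(d['mask'])
            P=ray(c,np.c_[xs,ys],.148)[:,:2]
            m=P.mean(0);w,v=np.linalg.eigh(np.cov((P-m).T));v=v[:,1]*np.sign(v[1,1])
            L=np.ptp((P-m)@v)
            print(n,t,len(xs),m.round(4),'yaw',np.degrees(np.arctan2(-v[0],v[1])).round(2),L.round(3),round(d['conf'],2))
for o in [ob]+[[k] for k in ob]:
    p,e=fit(o,.4264,.198,0);print(p[:2].round(4),np.degrees(p[2]),e)
E
```

```text
scene [441 244] [np.int64(790)]
scene bar_mid 437 [ 0.5352 -0.0383] yaw -5.23 0.197 0.78
scene bar_mid 8856 [ 0.7171 -0.0476] yaw 81.68 0.378 0.49
scene rear_bar 8650 [ 0.7171 -0.047 ] yaw 80.68 0.376 0.63
side [257 343] [np.int64(1071)]
side bar_mid 445 [ 0.534  -0.0399] yaw -3.68 0.186 0.73
side rear_bar 8965 [0.4716 0.0605] yaw 61.24 0.456 0.73
[0.4286 0.1989] -24.976919932322453 0.357656574336527
[0.4304 0.2002] -20.35367329444716 0.12790766939687268
[0.4286 0.1966] -34.97783861354365 0.155837498398052
```

View pics/crop.png

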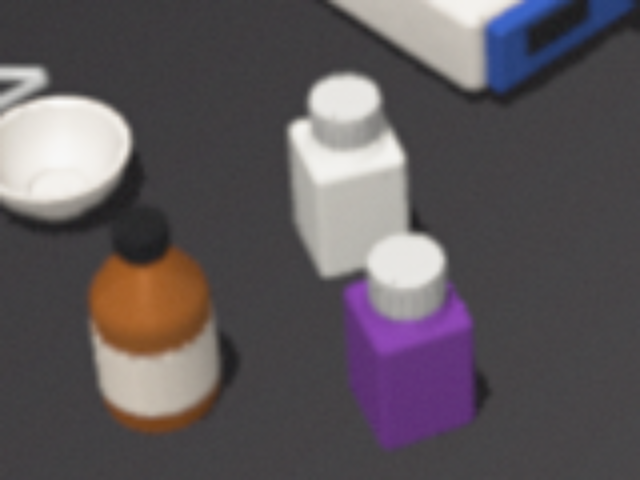

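The crop shows that the white bottle (crop 350,180) is separate and stands behind the purple one (410,340). The brown reagent bottle is to its left. I'll hover over the white bottle for a wrist view.

{"op": "arm_command", "data": {
  "translation": [
    [2.8,-2.8,-0.5],
    [2.8,-2.8,-0.5],
    [2.8,-2.8,-0.5],
    [2.8,-2.8,-0.5],
    [2.8,-2.8,-0.5],
    [2.8,-2.8,-0.5],
    [2.8,-2.8,-0.5],
    [0,0,0],
    [0,0,0]
  ],
  "turn": [0,0,0,0,0,0,0,0,0],
  "jaw": [1,1,1,1,1,1,1,1,1]
}}

```text
t: 2.45
ee_pos: [0.4279, 0.1978, 0.2584]
eef_rot: [0.706, 0.709, 0.001, 0.0]
ft_force: [1.1, -0.6, -0.3]
opening: 0.087
grip_force: 0.0
```

```bash
python3 - <<'E'
from h import *
c=camera('wrist');cv2.imwrite('pics/w1.png',c['image'])
s=status.sense();print(s['t'],s['ee_pos'],s['eef_rot'])
for f in ['landmark_of']:
  for d in getattr(spotter,f)('wrist','bottle_center'): print(d['point'],d['conf'])
for d in spotter.masks_of('wrist','bottle_center'):
    m=d['mask'];ys,xs=np.nonzero(m);print(len(xs),xs.mean(),ys.mean(),xs.min(),xs.max(),ys.min(),ys.max(),d['conf'])
    P=ray(c,[[xs.mean(),ys.mean()]],.05)[0]
    if np.hypot(*(P[:2]-[.4275,.198]))<.05:
        p,e=fit([(c,m.astype(float))],.4275,.198,0);print('fit',p[:2],np.degrees(p[2]),e)
E
```

```text
2.5 [0.42894047 0.19622584 0.25795923] [7.06651323e-01 7.07561686e-01 3.98232722e-04 4.58859477e-04]
[0.4339, 0.2008, 0.0535] 0.94
[0.3231, 0.2616, 0.0491] 0.58
[0.4218, 0.3364, -0.008] 0.51
3688 202.34083514099783 140.7632863340564 166 242 106 175 0.94
3069 312.0169436298469 211.5897686542848 278 345 175 247 0.64
fit [0.43041971 0.19808906] -27.23313933206138 0.06598687699256958
3970 379.1282115869018 356.1846347607053 311 479 329 466 0.31
```

View pics/w1.png

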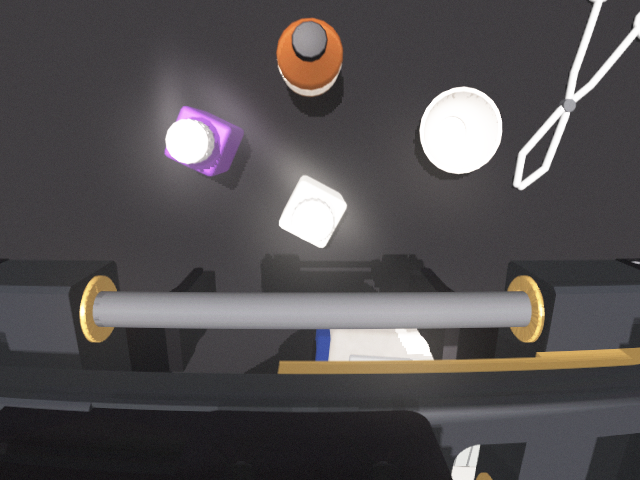

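The wrist view shows the white bottle at (312,211), purple at (203,140), reagent at (310,57) and dish at (460,130). The fit is clean: (0.430, 0.198), yaw −27°. Descending to the cap.

{"op": "arm_command", "data": {
  "translation": [
    [0.15,0.2,3.7],
    [0,0,3.8],
    [0,0,3.8],
    [0,0,3.7],
    [0,0,2.6],
    [0,0,1.0],
    [0,0,0],
    [0,0,0]
  ],
  "turn": [0,0,0,0,0,0,0,0],
  "jaw": [1,1,1,1,1,1,1,1]
}}

```text
t: 3.27
ee_pos: [0.4318, 0.1973, 0.0723]
eef_rot: [0.707, 0.707, 0.0, 0.0]
ft_force: [-0.5, -0.1, 0.6]
opening: 0.0871
grip_force: 0.0
```

{"op": "arm_command", "data": {
  "translation": [
    [0,0,0],
    [0,0,0],
    [0,0,0],
    [0,0,0],
    [0,0,0],
    [0,0,0],
    [0,0,0],
    [0,0,0]
  ],
  "turn": [0,0,0,0,0,0,0,0],
  "jaw": [0,0,0,0,0,0,0,0]
}}

```text
t: 3.93
ee_pos: [0.4312, 0.198, 0.0724]
eef_rot: [0.707, 0.707, 0.001, 0.0]
ft_force: [-1.9, 0.2, 7.4]
opening: 0.042
grip_force: 3.8
```

{"op": "arm_command", "data": {
  "translation": [
    [0,0,0],
    [0,0,0],
    [0,0,0],
    [0,0,0]
  ],
  "turn": [0,0,0,0],
  "jaw": [0,0,0,0]
}}

```text
t: 4.27
ee_pos: [0.4304, 0.1981, 0.0725]
eef_rot: [0.707, 0.707, -0.0, -0.0]
ft_force: [-8.4, -1.1, 13.9]
opening: 0.0352
grip_force: 34.8
```

```bash
python3 - <<'E'
from h import *
c=camera('wrist');c2=camera('side')
v=np.zeros((480,640,3),np.uint8)
cv2.imwrite('pics/g.png',np.hstack([cv2.resize(c['image'][60:420,130:490],(400,400)),cv2.resize(c2['image'][250:430,170:350],(400,400))]))
print(status.sense()['opening'],status.sense()['grip_force'])
E
```

```text
0.03536668899571029 34.79176956228912
```

View pics/g.png

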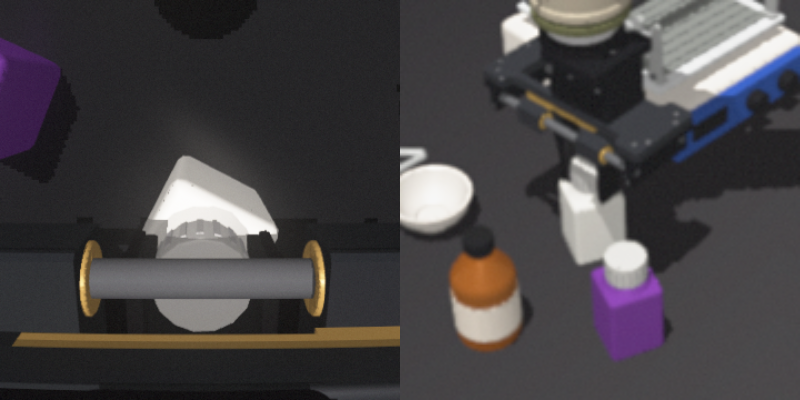

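The cap is gripped at 35 mm opening and 35 N, and the bottle is upright (crop right, 590,215). I'll lift it and go to a vantage point for the shaker.

{"op": "arm_command", "data": {
  "translation": [
    [0,0,-1.5],
    [0,0,-3.5],
    [0,0,-4],
    [0,0,-4],
    [0,0,-4],
    [0,0,-4],
    [0,0,-2],
    [-3.5,1.2,0],
    [-3.5,1.2,0],
    [-3.5,1.2,0]
  ],
  "turn": [0,0,0,0,0,0,0,0,0,0],
  "jaw": [0,0,0,0,0,0,0,0,0,0]
}}

```text
t: 5.2
ee_pos: [0.4672, 0.0914, 0.3021]
eef_rot: [0.707, 0.708, 0.0, 0.0]
ft_force: [1.1, 1.4, -1.6]
opening: 0.0348
grip_force: 32.7
```

{"op": "arm_command", "data": {
  "translation": [
    [-3.5,1.3,0],
    [-3.5,1.3,0],
    [-3.5,1.3,0],
    [-3.5,1.3,0],
    [-3.5,1.3,0],
    [-3.5,1.3,0],
    [-3.5,1.3,0],
    [-3.5,1.3,0],
    [0,0,0],
    [0,0,0]
  ],
  "turn": [0,0,0,0,0,0,0,0,0,0],
  "jaw": [0,0,0,0,0,0,0,0,0,0]
}}

```text
t: 6.03
ee_pos: [0.5707, -0.1899, 0.3007]
eef_rot: [0.708, 0.706, -0.001, -0.0]
ft_force: [-0.2, 0.4, -1.7]
opening: 0.0354
grip_force: 32.6
```

```bash
cat >> h.py <<'E'
M={'shaker':(0,0,0),'bar_mid':(-.0375,0,.148),'next_notch':(-.0125,0,.148),'rear_bar':(.0625,0,.148),'free_place':(.025,.052,.092)}
def shk(names=('wrist',),guess=(.570,-.041),reps=3,skip=()):
    A=[];B=[]
    for r in range(reps):
        for c in names:
            camera(c)
            for n,p in M.items():
                if n in skip: continue
                for d in spotter.landmark_of(c,n):
                    if np.linalg.norm(np.array(d['point'])-np.r_[guess,0]-p)<.02: A.append(p);B.append(d['point']);break
    A=np.array(A);B=np.array(B)
    f=lambda q:np.r_[q[0]+A[:,0]*np.cos(q[2])-A[:,1]*np.sin(q[2])-B[:,0],q[1]+A[:,0]*np.sin(q[2])+A[:,1]*np.cos(q[2])-B[:,1]]*1000
    r=least_squares(f,[*guess,-.07],loss='soft_l1',f_scale=4)
    return r.x,len(A)
E
python3 - <<'E'
from h import *
for n in ['wrist','scene','side']:
    q,k=shk((n,));print(n,q[:2].round(4),np.degrees(q[2]).round(2),k)
    for d in spotter.masks_of(n,'bar_mid'):
        if d['conf']<.4: continue
        ys,xs=np.nonzero(d['mask']);P=ray(camera(n),np.c_[xs,ys],.152)[:,:2]
        m=P.mean(0);w,v=np.linalg.eigh(np.cov((P-m).T));v=v[:,1]*np.sign(v[1,1])
        print('  bar',m.round(4),np.degrees(np.arctan2(-v[0],v[1])).round(2),np.ptp((P-m)@v).round(3),d['conf'])
c=camera('wrist');cv2.imwrite('pics/w2.png',c['image'])
s=status.sense();print(s['t'],s['ee_pos'],s['eef_rot'],s['opening'])
E
```

```text
wrist [ 0.5702 -0.0415] -5.6 11
  bar [ 0.5329 -0.0709] -4.85 0.123 0.96
scene [ 0.5715 -0.0428] -3.97 15
  bar [ 0.5427 -0.0242] -5.38 0.196 0.91
side [ 0.5704 -0.0427] -4.06 14
  bar [ 0.5294 -0.0338] -3.83 0.198 0.69
9.0833 [ 0.57100669 -0.1875063   0.3015494 ] [7.07115646e-01 7.07097915e-01 2.82072890e-05 2.74639870e-05] 0.03527018386168054
```

View pics/w2.png

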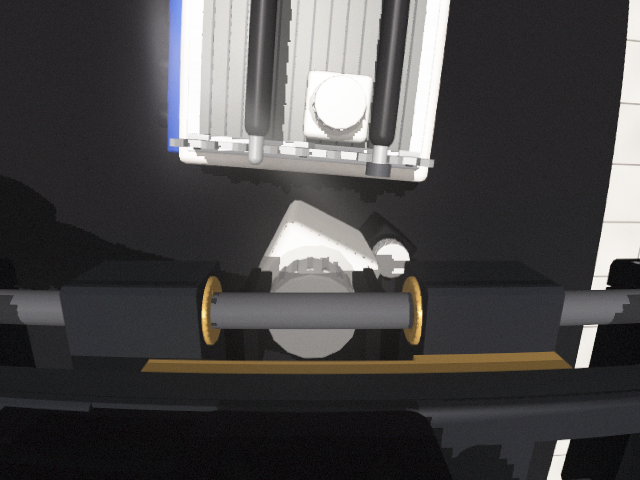

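The wrist view shows the shaker clearly: bars at (262,80) and (392,80), the loaded bottle at (340,100), and the free half beyond it. The carried bottle is at (312,270). I'm taking the shaker pose as (0.5707, −0.0425), yaw −4.6°, which puts free_place at about (0.600, 0.007). I'll approach 8 mm short of the rear bar.

{"op": "arm_command", "data": {
  "translation": [
    [3.9,0.5,0],
    [3.9,0.5,0],
    [3.9,0.5,0],
    [3.9,0.4,0],
    [3.9,0.2,0],
    [0,0,0],
    [0,0,0],
    [0,0,0],
    [0,0,0],
    [0,0,0]
  ],
  "turn": [0,0,0,0,0,-0.1,-0.1,-0.1,-0.094,0],
  "jaw": [0,0,0,0,0,0,0,0,0,0]
}}

```text
t: 9.92
ee_pos: [0.592, 0.0075, 0.3016]
eef_rot: [0.553, 0.833, 0.0, 0.0]
ft_force: [-0.4, 0.0, -1.2]
opening: 0.0352
grip_force: 32.7
```

```bash
python3 - <<'E'
from h import *
s=status.sense();x=s['ee_pos'];z0=x[2]-.0725
print(s['t'],x,s['eef_rot'])
ob=[]
for n in ['scene','side']:
    c=camera(n);u=proj(c,[x[0],x[1],z0+.05])[0]
    best=None
    for t in ['bottle_center','loaded_center']:
        for d in spotter.masks_of(n,t):
            ys,xs=np.nonzero(d['mask']);e=np.hypot(xs.mean()-u[0],ys.mean()-u[1])
            if best is None or e<best[0]: best=(e,d['mask'])
    print(n,u,best[0] if best else None,best[1].sum())
    if best and best[0]<15:
        ob.append((c,best[1].astype(float)))
        p,e=fit(ob[-1:],x[0],x[1],z0);print(p[:2],np.degrees(p[2]),e)
if len(ob)==2:
    p,e=fit(ob,x[0],x[1],z0);print(p[:2],np.degrees(p[2]),e)
print(shk(('scene','side'),(.5707,-.0425),3))
E
```

```text
9.9167 [0.59201287 0.00753766 0.30157496] [5.53152515e-01 8.33080005e-01 2.16765877e-05 1.94988971e-05]
scene [376.11829301 195.86156575] 6.378707405002035 1035
[0.59296246 0.00858695] -5.28112410730477 0.2998958037321209
side [258.66581005 189.53420572] 2.099759723638964 1107
[0.59345253 0.00533688] -21.958862843635323 0.1293834245531998
[0.59210373 0.00813197] -4.993977762257352 0.48361968439235403
(array([ 0.57093593, -0.04271344, -0.05412605]), 26)
```

{"op": "arm_command", "data": {
  "translation": [
    [0,0,3],
    [0,0,3],
    [0,0,3],
    [0,0,2],
    [0,0,1.2],
    [0,0,1],
    [0,0,0],
    [0,0,0]
  ],
  "turn": [0,0,0,0,0,0,0,0],
  "jaw": [0,0,0,0,0,0,0,0]
}}

```text
t: 12.68
ee_pos: [0.5924, 0.0075, 0.1703]
eef_rot: [0.555, 0.832, 0.0, 0.0]
ft_force: [0.0, 0.6, -0.4]
opening: 0.0354
grip_force: 32.6
```

```bash
python3 - <<'E'
from h import *
s=status.sense();print(s['t'],s['ee_pos'],s['ft_force'])
c=camera('scene');c2=camera('side')
cv2.imwrite('pics/p.png',np.hstack([cv2.resize(c['image'][190:340,285:435],(400,400),interpolation=2),cv2.resize(c2['image'][180:330,205:355],(400,400),interpolation=2)]))
E
```

```text
12.6833 [0.59244684 0.00753374 0.17032806] [ 0.01172428  0.62641069 -0.44179969]
```

View pics/p.png

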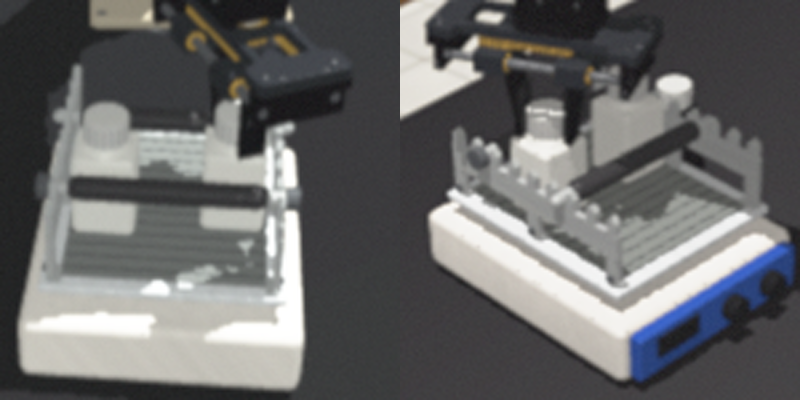

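The pictures show the bottle hanging between the bars (left 230,180; right 545,150), clear of everything. I'll slide it 6 mm towards the rear bar, set it down and open slightly.

{"op": "arm_command", "data": {
  "translation": [
    [-0.1,0.2,0],
    [-0.1,0.2,0],
    [-0.07,0.14,0],
    [0,0,0.3],
    [0,0,0.15],
    [0,0,0.1],
    [0,0,0.05],
    [0,0,0]
  ],
  "turn": [0,0,0,0,0,0,0,0],
  "jaw": [0,0,0,0,0,0,0,0]
}}

```text
t: 13.45
ee_pos: [0.5982, 0.007, 0.1646]
eef_rot: [0.555, 0.832, 0.0, 0.0]
ft_force: [-3.2, -0.3, 7.5]
opening: 0.0354
grip_force: 33.8
```

{"op": "arm_command", "data": {
  "translation": [
    [0,0,0],
    [0,0,0],
    [0,0,0],
    [0,0,0],
    [0,0,0],
    [0,0,0]
  ],
  "turn": [0,0,0,0,0,0],
  "jaw": [0.5,0.6,0.65,0.65,0.65,0.65]
}}

```text
t: 13.95
ee_pos: [0.5989, 0.0073, 0.1645]
eef_rot: [0.555, 0.832, 0.001, 0.001]
ft_force: [0.6, 0.7, 5.6]
opening: 0.0556
grip_force: 2.7
```

{"op": "arm_command", "data": {
  "translation": [
    [0,0,-1],
    [0,0,-3],
    [0,0,-4],
    [0,0,-4],
    [-3,-2,-2],
    [-3,-2,0],
    [-3,-2,0],
    [0,0,0],
    [0,0,0]
  ],
  "turn": [0,0,0,0,0.1,0.12,0.1,0,0],
  "jaw": [0.65,0.65,0.65,0.65,0.65,0.65,0.65,0.65,0.65]
}}

```text
t: 14.7
ee_pos: [0.5653, -0.0982, 0.3043]
eef_rot: [0.682, 0.731, -0.0, 0.0]
ft_force: [0.7, 1.4, -0.5]
opening: 0.0567
grip_force: 0.0
```

```bash
python3 - <<'E'
from h import *
s=status.sense();print(s['t'],s['ee_pos'],s['eef_rot'],s['opening'])
W=[]
for n in ['scene','side','wrist']:
    c=camera(n)
    if n=='wrist': cv2.imwrite('pics/w3.png',c['image'])
    print(n,'shk',shk((n,),(.5708,-.0426),1))
    for t in ['bottle_center','bar_mid']:
        for d in spotter.landmark_of(n,t):
            if d['conf']>.3: print(n,t,np.round(d['point'],4),round(d['conf'],2))
E
```

```text
14.7 [ 0.56527244 -0.09819493  0.30426112] [ 6.81965828e-01  7.31383983e-01 -6.42737547e-05  2.74836866e-04] 0.05673311195099041
scene shk (array([ 0.5713835 , -0.04297132, -0.0580899 ]), 5)
scene bottle_center [0.5967 0.0057 0.143 ] 0.7
scene bottle_center [0.3232 0.2645 0.0482] 0.56
scene bottle_center [ 0.5606 -0.0421  0.1508] 0.37
scene bar_mid [ 0.5349 -0.0419  0.1477] 0.63
side shk (array([ 0.57223613, -0.04200954, -0.06015784]), 5)
side bottle_center [0.599  0.0061 0.1413] 0.75
side bottle_center [0.3247 0.2696 0.0498] 0.55
side bar_mid [ 0.5312 -0.0379  0.1487] 0.84
wrist shk (array([ 0.57144063, -0.04257117, -0.04494575]), 4)
wrist bottle_center [0.6021 0.0065 0.144 ] 0.79
wrist bar_mid [ 0.5343 -0.0382  0.1456] 0.76
```

View pics/w3.png

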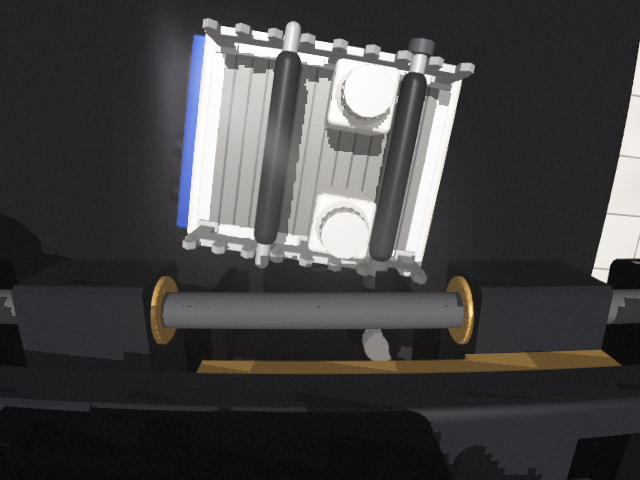

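The wrist view shows the bottle square in the free place (362,95), the loaded bottle at (345,225), the front bar with sleeve from (288,53) to (266,240), and the rear bar from (414,78) to (381,256). Next I'll compute the bar pose from those pixels.

```bash
python3 - <<'E'
from h import *
c=camera('wrist')
for n,a_,b in [('front',(288.5,54),(266,241)),('rear',(414.5,76),(381,258))]:
    P=ray(c,[a_,b],.148)[:,:2];d=P[0]-P[1];print(n,P.round(4),'mid',P.mean(0).round(4),'L',np.hypot(*d).round(4),'yaw',np.arctan2(-d[0],d[1]).round(4))
P=ray(c,[(349,93-0),(342,231)],.192);print(P)
for d in spotter.masks_of('wrist','bar_mid')[:1]:
    ys,xs=np.nonzero(d['mask']);P=ray(c,np.c_[xs,ys],.152)[:,:2]
    m=P.mean(0);w,v=np.linalg.eigh(np.cov((P-m).T));v=v[:,1]*np.sign(v[1,1]);t=(P-m)@v
    print(m+v*(t.min()+t.max())/2,np.arctan2(-v[0],v[1]),np.ptp(t))
E
```

```text
front [[ 0.5402  0.0356]
 [ 0.5303 -0.1151]] mid [ 0.5353 -0.0397] L 0.1511 yaw -0.0661
rear [[ 0.64    0.0273]
 [ 0.6301 -0.123 ]] mid [ 0.6351 -0.0479] L 0.1506 yaw -0.0654
[[ 0.58593247  0.0043581   0.192     ]
 [ 0.5898408  -0.09183331  0.192     ]]
[ 0.56618246 -0.03584292] 1.5469654180254269 0.23521714342013358
```

{"op": "arm_command", "data": {
  "translation": [
    [0,0,0],
    [0,0,0],
    [2.78,-1.72,0],
    [2.78,-1.72,0],
    [0,0,3],
    [0,0,3],
    [0,0,2],
    [0,0,0],
    [0,0,0],
    [0,0,0]
  ],
  "turn": [0.07,0.066,0,0,0,0,0,0,0,0],
  "jaw": [0.65,0.65,0.65,0.65,0.65,0.65,0.65,0.65,0.65,0.65]
}}

```text
t: 16.98
ee_pos: [0.536, -0.0383, 0.2252]
eef_rot: [0.729, 0.685, 0.001, 0.001]
ft_force: [0.4, 0.3, 0.3]
opening: 0.0562
grip_force: 0.0
```

```bash
python3 - <<'E'
from h import *
s=status.sense();print(s['t'],s['ee_pos'],s['eef_rot'],s['opening'])
B=[]
for n in ['scene','side','wrist']:
    camera(n)
    for d in spotter.landmark_of(n,'bar_mid')[:1]: print(n,np.round(d['point'],4),d['conf'])
    print(shk((n,),(.572,-.043),1))
E
```

```text
16.9833 [ 0.53600472 -0.03827324  0.22520047] [7.28751755e-01 6.84777267e-01 7.38406069e-04 6.54988571e-04] 0.05621356702566498
scene [ 0.5332 -0.0393  0.1495] 0.96
(array([ 0.57175259, -0.043181  , -0.04162894]), 5)
side [ 0.5273 -0.0379  0.1443] 0.88
(array([ 0.5709588 , -0.04235012, -0.05373927]), 5)
wrist [ 0.5319 -0.0403  0.1445] 0.97
(array([ 0.57203576, -0.04093604, -0.08468818]), 4)
```

{"op": "arm_command", "data": {
  "translation": [
    [-0.15,-0.15,2],
    [0,0,3],
    [0,0,2.3],
    [0,0,1.2],
    [0,0,0.8],
    [0,0,0],
    [0,0,0]
  ],
  "turn": [0,0,0,0,0,0,0],
  "jaw": [0.65,0.65,0.65,0.65,0.65,0.65,0.65]
}}

```text
t: 18.77
ee_pos: [0.5342, -0.0395, 0.1314]
eef_rot: [0.729, 0.685, 0.0, 0.0]
ft_force: [-0.1, 0.2, -0.4]
opening: 0.0566
grip_force: 0.0
```

{"op": "arm_command", "data": {
  "translation": [
    [0,0,0],
    [0,0,0],
    [0,0,0],
    [0,0,0],
    [0,0,0],
    [0,0,0],
    [0,0,0],
    [0,0,0],
    [0,0,0],
    [0,0,0]
  ],
  "turn": [0,0,0,0,0,0,0,0,0,0],
  "jaw": [0,0,0,0,0,0,0,0,0,0]
}}

```text
t: 19.6
ee_pos: [0.5336, -0.0396, 0.1306]
eef_rot: [0.729, 0.685, -0.0, -0.0]
ft_force: [-0.8, 1.0, 2.1]
opening: 0.0194
grip_force: 30.0
```

{"op": "arm_command", "data": {
  "translation": [
    [0,0,-0.3],
    [0,0,-0.6],
    [0,0,-0.8],
    [0,0,-0.8],
    [0,0,-0.7],
    [0,0,0],
    [0,0,0]
  ],
  "turn": [0,0,0,0,0,0,0],
  "jaw": [0,0,0,0,0,0,0]
}}

```text
t: 20.18
ee_pos: [0.534, -0.0396, 0.1632]
eef_rot: [0.729, 0.685, 0.0, 0.0]
ft_force: [0.1, -0.4, -2.3]
opening: 0.0191
grip_force: 30.0
```

{"op": "arm_command", "data": {
  "translation": [
    [0,0.5,0],
    [0,0.7,0],
    [0,0.8,0],
    [0,0.5,0],
    [0,0,0],
    [0,0,0]
  ],
  "turn": [0,0,0,0,0,0],
  "jaw": [0,0,0,0,0,0]
}}

```text
t: 20.68
ee_pos: [0.5588, -0.0411, 0.1621]
eef_rot: [0.729, 0.685, -0.0, -0.0]
ft_force: [0.4, -0.8, -1.1]
opening: 0.0191
grip_force: 30.0
```

```bash
python3 - <<'E'
from h import *
s=status.sense();print(s['t'],s['ee_pos'],s['ft_force'],s['opening'])
c=camera('scene');c2=camera('side')
cv2.imwrite('pics/q.png',np.hstack([cv2.resize(c['image'][190:340,285:435],(400,400),interpolation=2),cv2.resize(c2['image'][180:330,205:355],(400,400),interpolation=2)]))
E
```

```text
20.6833 [ 0.55879253 -0.04111617  0.16212453] [ 0.37472496 -0.82637055 -1.14804958] 0.01909157281810005
```

View pics/q.png

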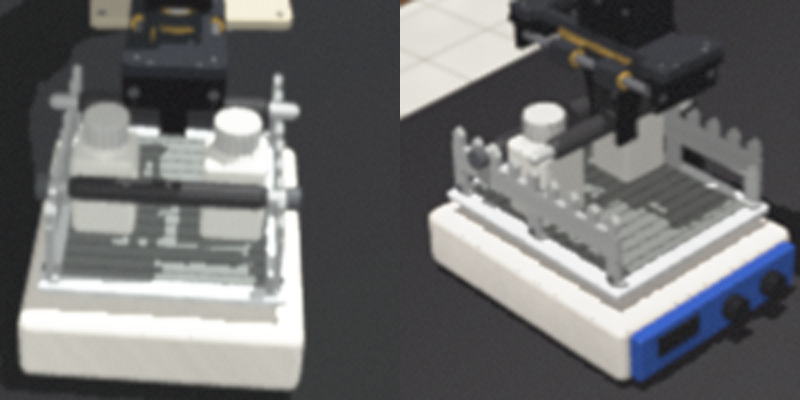

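The bar is clear of the notches and level (right crop: rod end near 550,155), and both bottles are upright. Lowering it.

{"op": "arm_command", "data": {
  "translation": [
    [0,0,0.5],
    [0,0,0.5],
    [0,0,0.4],
    [0,0,0.3],
    [0,0,0]
  ],
  "turn": [0,0,0,0,0],
  "jaw": [0,0,0,0,0]
}}

```text
t: 21.2
ee_pos: [0.5581, -0.0411, 0.1446]
eef_rot: [0.729, 0.685, -0.0, -0.0]
ft_force: [-0.3, 0.3, -0.5]
opening: 0.0192
grip_force: 30.0
```

{"op": "arm_command", "data": {
  "translation": [
    [0,0,0.3],
    [0,0,0.3],
    [0,0,0.3],
    [0,0,0.3],
    [0,0,0.15],
    [0,0,0],
    [0,0,0]
  ],
  "turn": [0,0,0,0,0,0,0],
  "jaw": [0,0,0,0,0,0,0]
}}

```text
t: 21.78
ee_pos: [0.5585, -0.0411, 0.132]
eef_rot: [0.729, 0.685, -0.0, -0.0]
ft_force: [-0.5, -0.6, -1.9]
opening: 0.0192
grip_force: 30.0
```

{"op": "arm_command", "data": {
  "translation": [
    [0,0,0.1],
    [0,0,0.05],
    [0,0,0],
    [0,0,0],
    [0,0,0],
    [0,0,0],
    [0,0,0],
    [0,0,0]
  ],
  "turn": [0,0,0,0,0,0,0,0],
  "jaw": [0,0,0,0.3,0.5,0.55,0.55,0.55]
}}

```text
t: 22.45
ee_pos: [0.5587, -0.0411, 0.1307]
eef_rot: [0.729, 0.685, 0.0, 0.0]
ft_force: [-0.2, -0.0, 0.6]
opening: 0.0434
grip_force: 0.0
```

{"op": "arm_command", "data": {
  "translation": [
    [0,0,-1],
    [0,0,-3],
    [0,0,-4],
    [0,0,-4],
    [0,0,-4],
    [-4,0,0],
    [-3,0,0],
    [0,0,0],
    [0,0,0]
  ],
  "turn": [0,0,0,0,0,0,0,0,0],
  "jaw": [0.55,0.55,0.55,0.55,0.55,0.55,0.55,0.55,0.55]
}}

```text
t: 23.2
ee_pos: [0.5539, -0.1131, 0.2914]
eef_rot: [0.73, 0.683, 0.0, 0.0]
ft_force: [0.6, 1.4, -0.9]
opening: 0.0481
grip_force: 0.0
```

```bash
python3 - <<'E'
from h import *
s=status.sense();print(s['t'],s['ee_pos'],s['ft_force'],s['opening'])
for n in ['scene','side','wrist']:
    c=camera(n)
    for t in ['bar_mid','next_notch','bottle_center','loaded_center']: print(n,t,[np.round(d['point'],4).tolist() for d in spotter.landmark_of(n,t)][:2])
c2=camera('side')
cv2.imwrite('pics/f.png',np.hstack([cv2.resize(c['image'][0:300,150:490],(453,400),interpolation=2),cv2.resize(c2['image'][180:310,215:325],(338,400),interpolation=2)]))
E
```

```text
23.2 [ 0.55392297 -0.11306865  0.29140215] [ 0.58266019  1.43613582 -0.85206555] 0.04814110870905149
scene bar_mid [[0.5589, -0.042, 0.1463]]
scene next_notch [[0.5586, -0.0416, 0.1498]]
scene bottle_center [[0.5947, 0.0081, 0.1421], [0.3254, 0.2655, 0.0529]]
scene loaded_center [[0.5909, -0.0937, 0.1392], [0.6544, -0.2392, 0.0506]]
side bar_mid [[0.5547, -0.0423, 0.1442]]
side next_notch [[0.5607, -0.0398, 0.1505]]
side bottle_center [[0.3222, 0.2672, 0.0478], [0.5967, 0.0066, 0.1417]]
side loaded_center [[0.5932, -0.0905, 0.1429], [0.6488, -0.2347, 0.0533]]
wrist bar_mid [[0.561, -0.0404, 0.143]]
wrist next_notch [[0.5627, -0.0456, 0.1474]]
wrist bottle_center [[0.6028, 0.0083, 0.1454]]
wrist loaded_center [[0.5956, -0.0926, 0.1464]]
```

View pics/f.png

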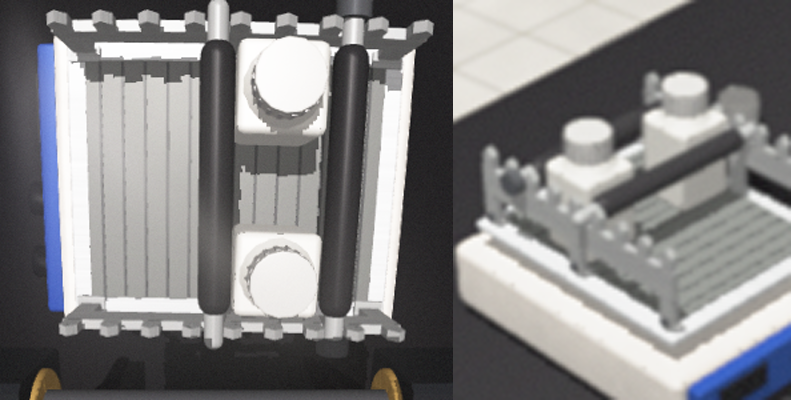

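The picture shows both bottles square between the two bars, which run parallel. The front bar (215,175) lies in notches at both ends. The gripper is clear, so I'm handing in.

```bash
python3 -c "
from plant import arm;print(arm.sign_off())"
```

```text
the job is handed in; nothing more can be done
None
```

The white bottle is standing square in the free place, the front bar is down in the next pair of notches holding both bottles, everything is released, and the job was handed in at about 23 s of the 45 s; sign-off gave no verdict.

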